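# Tug-check the toy camera's back cover under its spring clip

### The job

The toy camera's back cover may only look shut: check it by giving the round knob on it a good firm upward tug, held for a moment. If it gives, press it down again until the chrome spring clip snaps over its tongue and tug again, until the clip has truly held a firm tug; do not swing the cover wide open. Leave the cover flat shut and caught by the clip, and leave the loose parts lying around alone.

Things in the scene. Friction and masses are not known exactly. Their poses are not given: they have to be found in the camera images.
- carrier: Fixed carrier: aluminium base plate 200 x 180 x 12 mm, on it a teal toy camera body (90 mm along x, 140 mm along y) lying on its front in a grey nest, its upward side 76 mm above the bench. Origin: on the bench under the camera's centre; z up. The back cover's hinge is on the +x side, the chrome spring clip on its small aluminium stand in the middle of the -x side.
- cover (a joint): Angle of the hinged back cover (rad): 0 = flat shut, grows as its free edge (-x side) rises. Caught by the clip it lifts only to about 0.04 when tugged hard. Not caught, its tongue rests on top of the clip's nose at about 0.07 and it lifts freely; it falls back by its own weight (60 g).
- knob_centre (a point): Centre of the pull knob near the cover's free edge: a 24 mm ball on a 12 mm stem, the ball's centre 24 mm above the cover's flat upper side and 106.5 mm above the bench when flat shut; 78 mm from the hinge line, 30 mm above it. Pinched from above, any way round, it can be tugged and pressed; it pivots between the fingers. Pressing home takes 8 to 12 N here; a firm tug is 5 to 15 N, held half a second.
- tongue_edge (a point): Outer edge of the tongue, 26 mm wide and 4 mm thick, in the middle of the cover's free edge, 102 mm from the hinge line; when caught it lies under the clip's nose.
- hinge_line (a point): Middle of the cover's hinge line (parallel to the carrier's y axis), 76.5 mm above the bench.
- clip (a joint): How far the clip's sprung nose is pushed outward, away from the camera (m): 0 = sprung fully in, about 0.003 while the tongue passes it.
- clip_leaf (a joint): How far the clip is drawn upward by a cover that pulls on it (m): 0 = no pull, about 2.5 N per mm, stop at 0.003. A caught clip does not let go under such a pull.
- clip_tip (a point): Tip of the clip's hooked nose at the height of its underside, 82 mm above the bench. The nose is 24 mm wide, 8 mm high, sloped on its upper side and flat underneath.
- lens_cap: Clear round plastic lens cap, 54 mm across, 14 mm high, loose on the bench; leave it alone. Origin: centre of its underside.
- viewfinder_insert: White plastic viewfinder insert, 22 x 46 x 18 mm, loose on the bench; leave it alone. Origin: centre of its underside.
- screw_tray: Small empty grey tray, 90 x 120 x 30 mm, loose on the bench; leave it alone. Origin: centre of its underside.

How it is judged:
By the outcome, as a careful person would: the job done as asked, in the order asked, and still so for the second after the job is handed in, with the robot touching nothing.
It also fails if it takes over 48 s, if anything falls off the work surface, if the arm or the gripper's body presses on something with over 40 N, if the wrist force passes 120 N, or if a joint passes its speed limit or range.

### The arm

A 7-joint arm with a two-finger parallel gripper is mounted at the origin on the work surface. World frame = base frame: x ahead of the robot, y to its left, z up, the work surface at z = 0. Lengths are in m, angles in rad, forces in N, time in s.
With the tool pointing down it reaches from about 0.425 to 0.95 m from the base axis. Payload 4.7 kg.
Tool frame: the origin (TCP) lies at the very end of the fingers, on their centre line; the grasp point (between the pads) lies 19 mm behind it; z points along the fingers, y is the direction in which the jaws open and shut (so a half turn about z gives the same grasp; the last joint's range is limited). The gripper opens to 85 mm and grips with 20 to 120 N. Pads are 22 mm wide; open, the fingers measure 114 mm over their backs; the gripper's body (76 mm by 85 mm) begins 54 mm behind the grasp point. The pads swing forward as they close: fully open they stand 13 mm farther back than shut.
Start: joints at [-1.18, 0.469, -0.049, 1.532, 0.024, 1.141, -0.082], TCP at [0.275, 0.616, 0.231] pointing down, gripper open.
Joint ranges: [-2.59, 2.59], [-0.33, 1.99], [-1.39, 1.29], [0.1, 2.45], [-1.04, 4.18], [0.21, 1.99], [-2.66, 2.66]. Speed limits (rad/s): [2.57, 2.57, 3.14, 3.14, 3.14, 3.14, 3.14].

### API

Orientations are given as a unit quaternion [w, x, y, z].
In Python, from plant import arm gives the robot as it stands. The module is installed in compiled form; this text tells all that it offers.
- The arm moves only by the tool servo_tool, never from a script. Its argument "increments" is a list of rows, each an object with "translation": the shift along the tool's x, y, z in m, a list of three; "spin": the turn about the tool's z in rad. A call has 1 to 8 rows; each row shifts and turns the commanded pose from where the row before left it, along the tool's axes as they then stand; what a row does not reach is not made up. A row lasts 1/10 s, in which the tool goes at most 50 mm and 8.59 degrees, less where a joint would pass 70% of its speed; a pose out of reach is approached as far as the arm can. A call with a gripper value outside its range is refused whole. "jaw" is the finger opening in m, from 0 to 0.0854, set as the call begins (left out, the last holds). The fingers move at their own pace and stop on an object; the grip force is fixed at half the most. Time passes only in rows, so rows that do not move let the fingers close. It gives the time, the measured TCP pose, the force and the opening at its end, in the units of the state.
- arm.state(): the state, without advancing time (a new reading comes with each control period).
- arm.get_image(name): name is "scene" or "side" or "wrist"; returns a dict with "image" (480x640x3 uint8, red, green, blue), "fx", "fy", "cx", "cy" (pixels), "cam_to_world" (4x4, takes a point from camera to world coordinates). Camera axes: x right, y up, looking along -z (the intrinsics and any distortion apply to the point x, -y, -z); pixel columns grow to the right and rows downward; lengths in m; the calibration is good to about 2 mm. A picture is of the moment at which its call begins. There is no depth.
- arm.close_job(): hands the job in, once; it reports no verdict.
The state is a dict: "time_s": time; "joint_positions": joint angles; "joint_velocities": joint speeds; "joint_efforts": joint torques, N m; "tcp_pos": TCP position; "eef_rot": TCP orientation; "ft_force": force on the tool from outside, world axes, zero at the start; "wrist_torque": the same for the moment, N m; "gripper_width": finger opening in m.
Only numpy, scipy, OpenCV 4.12 (cv2) and the standard library are available. Lean on these libraries where they do the work, as an engineer would, in place of code of your own. Each camera call takes 0.05 s, during which the arm holds its last target.

## Working session

There is one attempt and no reset: what is moved stays moved. The work goes in short steps, Python scripts to look and compute and a tool call to move; the robot and the scene stay as the last step left them, time stands still between calls to the robot, and variables do not carry over. Pictures are saved under pics/ and viewed, and the job is handed in when it is done.

Besides the shell and the picture viewer there is one more tool, called after ">>>" as a command line: name --argument value ..., lists and objects as JSON in quotes. servo_tool: Moves the arm, as the interface text tells. Its arguments: {"type":"object","properties":{"increments":{"type":"array"},"jaw":{"type":"number"}},"required":["increments"]}

```bash
mkdir -p pics; cat > h.py <<'E'
from plant import arm
import numpy as np, cv2
def snap(n,f):
    d=arm.get_image(n); cv2.imwrite('pics/'+f,cv2.cvtColor(d['image'],cv2.COLOR_RGB2BGR)); return d
def ray(d,u,v):
    T=np.array(d['cam_to_world']); r=T[:3,:3]@np.array([(u-d['cx'])/d['fx'],-(v-d['cy'])/d['fy'],-1]); return T[:3,3],r
def onz(d,u,v,z):
    o,r=ray(d,u,v); return o+r*(z-o[2])/r[2]
def st():
    s=arm.state(); print({k:np.round(s[k],4) if k!='x' else 0 for k in ['time_s','tcp_pos','eef_rot','ft_force','gripper_width']})
E
python3 - <<'E'
from h import *
import pickle
D={}
for n in ['scene','side','wrist']:
    D[n]=snap(n,n+'0.png'); print(n,{k:D[n][k] for k in D[n] if k not in('image','cam_to_world')},np.round(D[n]['cam_to_world'],3).tolist())
pickle.dump(D,open('d0.pkl','wb'))
st()
E
```

```text
scene {'fx': 465.53463759957435, 'fy': 465.53463759957435, 'cx': 325.9324420295395, 'cy': 244.94639045200424} [[0.831, -0.375, 0.41, 0.915], [0.556, 0.555, -0.619, -0.43], [0.005, 0.742, 0.67, 0.631], [0.0, 0.0, 0.0, 1.0]]
side {'fx': 579.609538448236, 'fy': 579.609538448236, 'cx': 329.765139275057, 'cy': 240.94947627209768} [[-0.97, 0.129, -0.204, 0.396], [-0.241, -0.533, 0.811, 0.867], [-0.004, 0.836, 0.549, 0.633], [0.0, 0.0, 0.0, 1.0]]
wrist {'fx': 411.6328212725316, 'fy': 411.6328212725316, 'cx': 321.2029666425316, 'cy': 246.9996978225215} [[0.408, -0.877, -0.255, 0.21], [0.913, 0.391, 0.115, 0.644], [-0.001, -0.28, 0.96, 0.373], [0.0, 0.0, 0.0, 1.0]]
{'time_s': np.float64(0.15), 'tcp_pos': array([0.2749, 0.616 , 0.2305]), 'eef_rot': array([-1.000e-04,  2.084e-01,  9.781e-01, -7.000e-04]), 'ft_force': array([ 0.1786, -0.6756,  1.1402]), 'gripper_width': np.float64(0.0853)}
```

View pics/scene0.png

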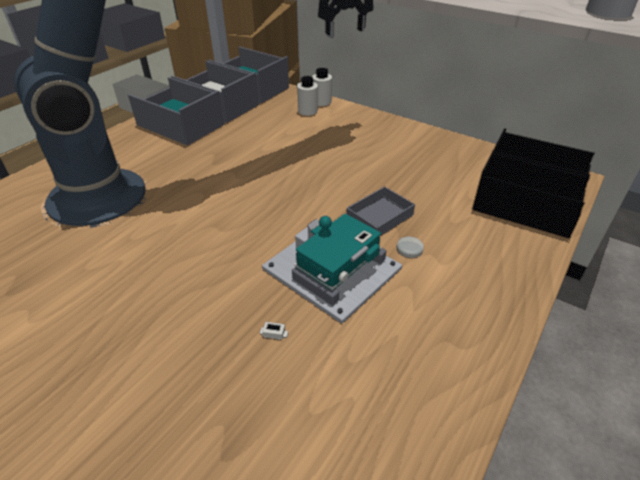

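View pics/side0.png

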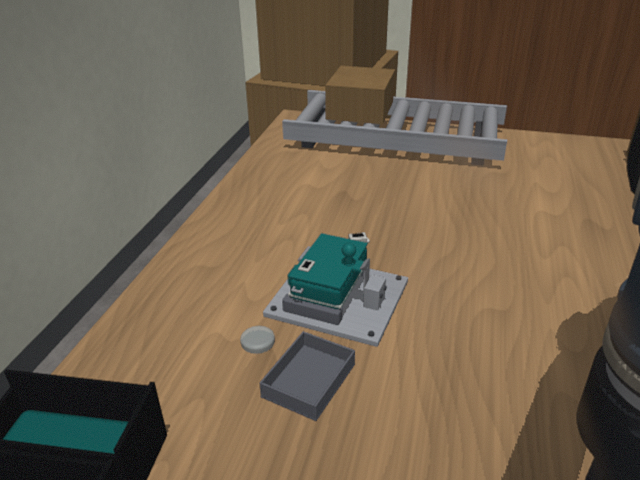

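View pics/wrist0.png

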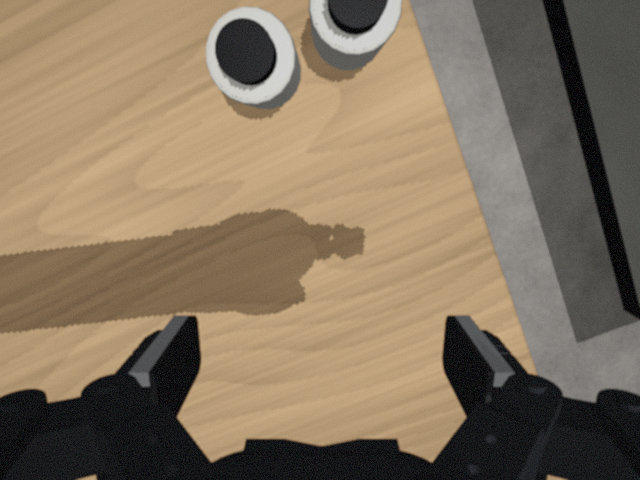

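The scene view shows the knob near (325,221), with the carrier plate's corners near (264,267), (341,319) and (401,266). The side view shows the knob near (349,250) and the clip stand near (375,290). I'll zoom in and triangulate.

```bash
python3 - <<'E'
import pickle,cv2,numpy as np
D=pickle.load(open('d0.pkl','rb'))
a=cv2.resize(D['scene']['image'][195:325,255:410],None,fx=5,fy=4.5,interpolation=cv2.INTER_CUBIC)
b=cv2.resize(D['side']['image'][225:345,260:415],None,fx=5,fy=5,interpolation=cv2.INTER_CUBIC)
cv2.imwrite('pics/za.png',a[:,:,::-1]);cv2.imwrite('pics/zb.png',b[:,:,::-1])
E
```

```text
(no output)
```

View pics/za.png

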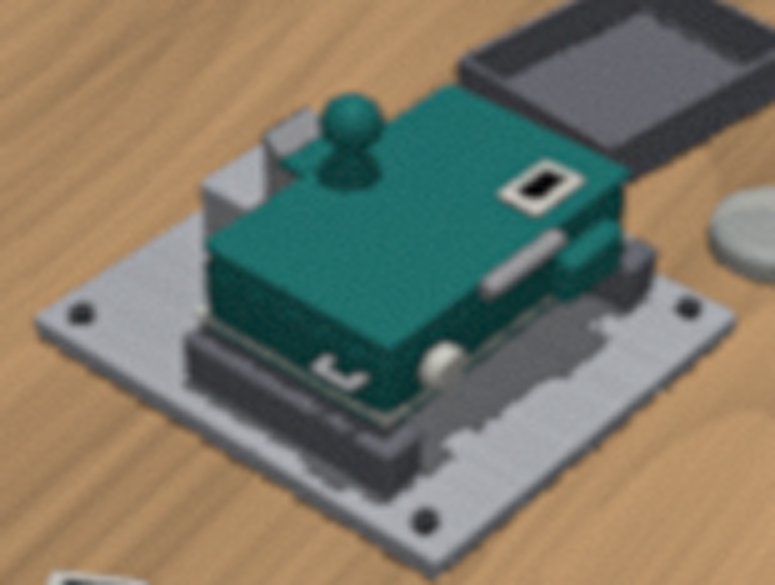

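View pics/zb.png

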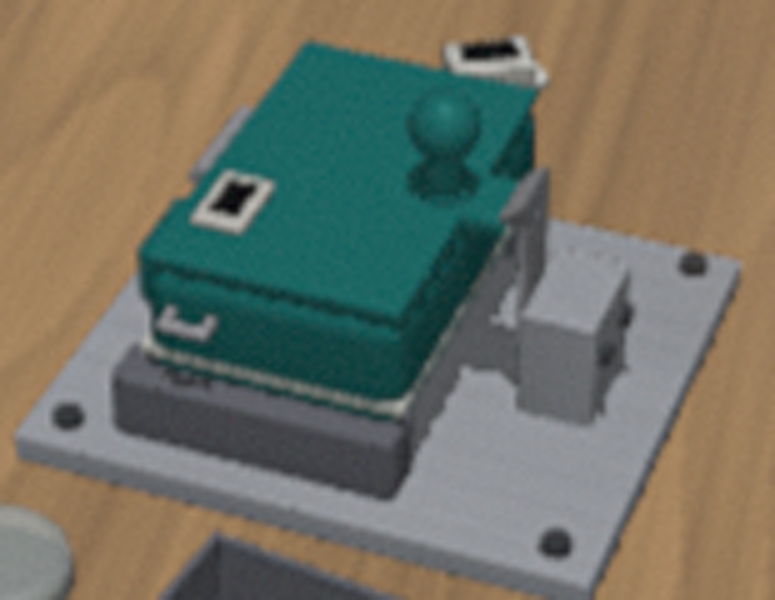

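```bash
python3 - <<'E'
from h import *
import pickle
D=pickle.load(open('d0.pkl','rb'))
o1,r1=ray(D['scene'],325.4,222.5); o2,r2=ray(D['side'],348.8,250)
A=np.c_[r1,-r2]; t=np.linalg.lstsq(A,o2-o1,rcond=None)[0]
print(o1+r1*t[0],o2+r2*t[1])
for n,p in [('scene',(262.6,266)),('scene',(341.6,319.5)),('scene',(402,264.9)),('side',(263.6,312.5)),('side',(377.5,340)),('side',(408,277.8))]:
    print(n,p,onz(D[n],*p,.012)[:2])
a=onz(D['scene'],262.6,266,.012);b=onz(D['scene'],341.6,319.5,.012);c=onz(D['scene'],402,264.9,.012)
print(np.linalg.norm(a-b),np.linalg.norm(b-c),(a+c)/2, np.degrees(np.arctan2(*(b-a)[1::-1])),np.degrees(np.arctan2(*(c-b)[1::-1])))
a=onz(D['side'],263.6,312.5,.012);b=onz(D['side'],377.5,340,.012);c=onz(D['side'],408,277.8,.012)
print(np.linalg.norm(a-b),np.linalg.norm(b-c),(a+c)/2, np.degrees(np.arctan2(*(b-a)[1::-1])),np.degrees(np.arctan2(*(c-b)[1::-1])))
T=D['wrist']['cam_to_world']
s=arm.state();w,x,y,z=s['eef_rot']
from scipy.spatial.transform import Rotation as R
print(R.from_quat([x,y,z,w]).as_matrix().round(3))
E
```

```text
[0.55907887 0.1059785  0.10385729] [0.55528441 0.10446892 0.10488885]
scene (262.6, 266) [0.47083285 0.02540301]
scene (341.6, 319.5) [6.62945143e-01 6.11819796e-04]
scene (402, 264.9) [0.68771786 0.17546693]
side (263.6, 312.5) [0.68024791 0.18238251]
side (377.5, 340) [0.48689553 0.2024619 ]
side (408, 277.8) [0.4621001 0.031654 ]
0.19370527906438353 0.17660123458369395 [0.57927535 0.10043497 0.012     ] -7.3531136953552085 81.93624887835836
0.1943922006518327 0.17259823826190715 [0.57117401 0.10701826 0.012     ] 174.07116364650776 -98.25967640594779
[[-0.913  0.408 -0.001]
 [ 0.408  0.913 -0.001]
 [-0.    -0.001 -1.   ]]
```

>>> servo_tool --increments '[{"translation": [0, 0, 0], "spin": -0.14}, {"translation": [0, 0, 0], "spin": -0.14}, {"translation": [-0.029, -0.039, 0], "spin": 0}, {"translation": [-0.029, -0.039, 0], "spin": 0}, {"translation": [-0.029, -0.039, 0], "spin": 0}, {"translation": [-0.029, -0.039, 0], "spin": 0}, {"translation": [-0.029, -0.039, 0], "spin": 0}, {"translation": [-0.029, -0.039, 0], "spin": 0}]'

```text
time_s: 0.95
tcp_pos: [0.4153, 0.3585, 0.2312]
eef_rot: [-0.0, 0.07, 0.998, -0.0]
ft_force: [0.7, -0.1, -0.1]
gripper_width: 0.0854
```

>>> servo_tool --increments '[{"translation": [-0.029, -0.039, 0], "spin": 0}, {"translation": [-0.029, -0.039, 0], "spin": 0}, {"translation": [-0.029, -0.039, 0], "spin": 0}, {"translation": [-0.029, -0.039, 0], "spin": 0}, {"translation": [-0.029, -0.039, 0], "spin": 0}, {"translation": [-0.029, -0.039, 0], "spin": 0}, {"translation": [0, 0, 0], "spin": 0}]'

```text
time_s: 1.65
tcp_pos: [0.5572, 0.0958, 0.2313]
eef_rot: [0.001, 0.076, 0.997, -0.002]
ft_force: [0.3, 0.2, 0.0]
gripper_width: 0.0855
```

```bash
python3 - <<'E'
from h import *
import pickle
d=snap('wrist','w1.png');pickle.dump(d,open('d1.pkl','wb'));st();print(np.round(d['cam_to_world'],3))
E
```

```text
{'time_s': np.float64(1.7), 'tcp_pos': array([0.5556, 0.1002, 0.231 ]), 'eef_rot': array([ 1.000e-04,  7.380e-02,  9.973e-01, -7.000e-04]), 'ft_force': array([-0.6316,  1.5274, -0.5693]), 'gripper_width': np.float64(0.0856)}
[[ 0.152 -0.948 -0.278  0.487]
 [ 0.988  0.145  0.046  0.106]
 [-0.003 -0.282  0.959  0.373]
 [ 0.     0.     0.     1.   ]]
```

View pics/w1.png

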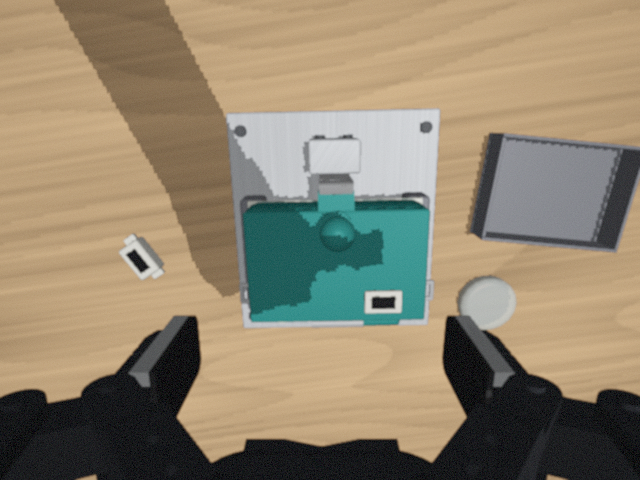

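The ball is at about (337,232), the tongue at (336,200), and the clip nose at (335,185).

```bash
python3 - <<'E'
from h import *
import pickle
d=pickle.load(open('d1.pkl','rb'));D=pickle.load(open('d0.pkl','rb'))
for z in (.1065,.112):print(onz(d,337.5,232,z))
rs=[ray(D['scene'],325.4,222.5),ray(D['side'],348.8,250),ray(d,337.5,232)]
A=0;b=0
for o,r in rs:
    r=r/np.linalg.norm(r);P=np.eye(3)-np.outer(r,r);A=A+P;b=b+P@o
p=np.linalg.solve(A,b);print(p)
s=arm.state();st()
from scipy.spatial.transform import Rotation as R
w,x,y,z=s['eef_rot'];M=R.from_quat([x,y,z,w]).as_matrix()
print(M.round(3)); print('hinge-ish corners',[onz(d,*q,.0825)[:2].round(4) for q in [(250,321),(427,321),(318,210),(355,210)]])
print('tool delta',M.T@(p-s['tcp_pos']))
cv2.imwrite('pics/w1z.png',cv2.resize(d['image'][130:250,260:420],None,fx=5,fy=5,interpolation=2)[:,:,::-1])
E
```

```text
[0.55529436 0.10597143 0.1065    ]
[0.55387824 0.10597875 0.112     ]
[0.55665039 0.10571854 0.10417523]
{'time_s': np.float64(1.7), 'tcp_pos': array([0.5556, 0.1002, 0.231 ]), 'eef_rot': array([ 1.000e-04,  7.380e-02,  9.973e-01, -7.000e-04]), 'ft_force': array([-0.6316,  1.5274, -0.5693]), 'gripper_width': np.float64(0.0856)}
[[-0.989  0.147  0.   ]
 [ 0.147  0.989 -0.001]
 [-0.    -0.001 -1.   ]]
hinge-ish corners [array([0.6219, 0.0286]), array([0.6426, 0.1646]), array([0.5432, 0.0944]), array([0.5473, 0.1206])]
tool delta [-0.00015699  0.00582557  0.12686315]
```

View pics/w1z.png

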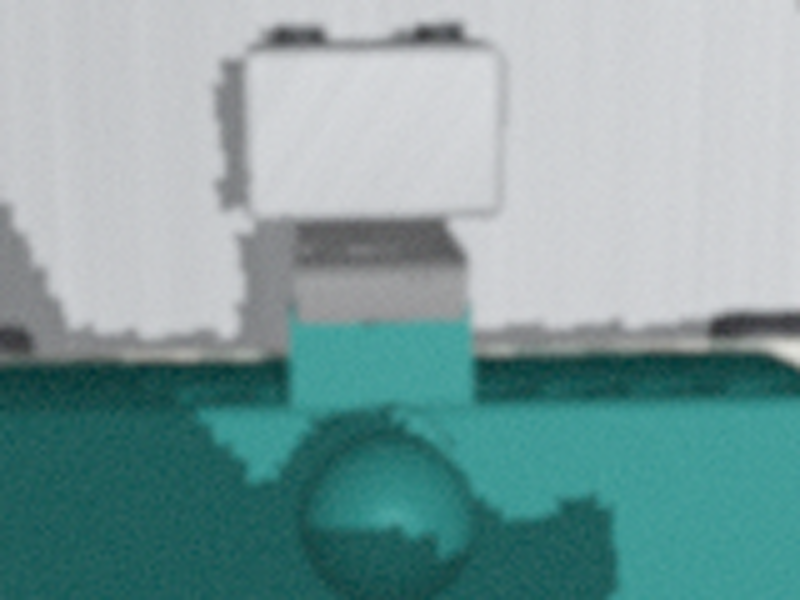

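>>> servo_tool --increments '[{"translation": [0, 0.005, 0.03], "spin": 0}, {"translation": [0, 0, 0.035], "spin": 0}, {"translation": [0, 0, 0.035], "spin": 0}, {"translation": [0, 0, 0], "spin": 0}, {"translation": [0, 0, 0], "spin": 0}, {"translation": [0, 0, 0], "spin": 0}]' --jaw 0.06

```text
time_s: 2.3
tcp_pos: [0.5564, 0.1104, 0.1333]
eef_rot: [0.002, 0.069, 0.998, 0.001]
ft_force: [0.1, 0.9, 0.2]
gripper_width: 0.0599
```

```bash
python3 - <<'E'
from h import *
import pickle
d=snap('wrist','w2.png');pickle.dump(d,open('d2.pkl','wb'));st();print(np.round(d['cam_to_world'],3))
E
```

```text
{'time_s': np.float64(2.35), 'tcp_pos': array([0.5565, 0.1102, 0.1334]), 'eef_rot': array([1.800e-03, 6.950e-02, 9.976e-01, 8.000e-04]), 'ft_force': array([0.0731, 0.0533, 0.0945]), 'gripper_width': np.float64(0.0602)}
[[ 0.138 -0.95  -0.28   0.485]
 [ 0.99   0.134  0.037  0.119]
 [ 0.003 -0.283  0.959  0.275]
 [ 0.     0.     0.     1.   ]]
```

View pics/w2.png

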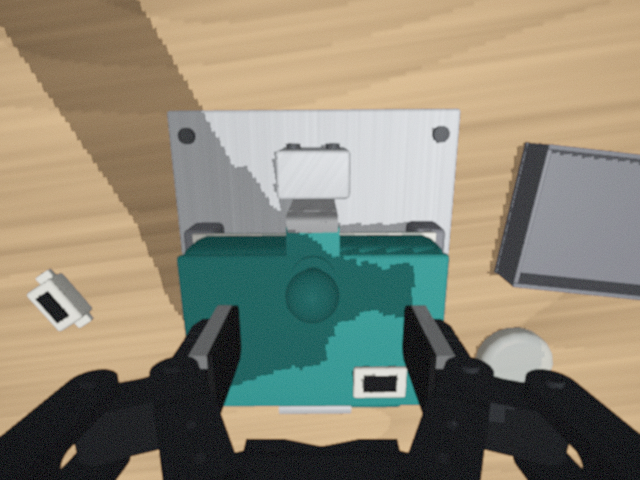

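The ball is at (312,295) and the finger tips are centred at about column 322.

```bash
python3 - <<'E'
from h import *
import pickle
d=pickle.load(open('d2.pkl','rb'))
for z in (.1065,.112):
    p=onz(d,312.5,295,z)
    s=arm.state()
    from scipy.spatial.transform import Rotation as R
    w,x,y,z=s['eef_rot'];M=R.from_quat([x,y,z,w]).as_matrix()
    print(p,M.T@(p-s['tcp_pos']))
E
```

```text
[0.55614705 0.10583946 0.1065    ] [-0.00014069 -0.00445822  0.02690948]
[0.55384245 0.10627416 0.112     ] [ 0.00218264 -0.00433746  0.02140152]
```

>>> servo_tool --increments '[{"translation": [0.0005, -0.0045, 0], "spin": 0}, {"translation": [0, 0, 0.015], "spin": 0}, {"translation": [0, 0, 0.014], "spin": 0}, {"translation": [0, 0, 0.013], "spin": 0}, {"translation": [0, 0, 0], "spin": 0}, {"translation": [0, 0, 0], "spin": 0}]'

```text
time_s: 2.95
tcp_pos: [0.554, 0.105, 0.089]
eef_rot: [-0.0, 0.07, 0.998, -0.0]
ft_force: [-0.6, 0.4, 0.4]
gripper_width: 0.0601
```

>>> servo_tool --increments '[{"translation": [0, 0, 0], "spin": 0}, {"translation": [0, 0, 0], "spin": 0}, {"translation": [0, 0, 0], "spin": 0}, {"translation": [0, 0, 0], "spin": 0}, {"translation": [0, 0, 0], "spin": 0}, {"translation": [0, 0, 0], "spin": 0}]' --jaw 0.01

```text
time_s: 3.55
tcp_pos: [0.5546, 0.1063, 0.09]
eef_rot: [0.001, 0.069, 0.998, 0.001]
ft_force: [-0.5, 3.7, 6.2]
gripper_width: 0.0206
```

```bash
python3 - <<'E'
from h import *
d=snap('wrist','w3.png');st()
d=snap('side','s3.png');cv2.imwrite('pics/s3z.png',cv2.resize(d['image'][205:345,260:415],None,fx=4,fy=4,interpolation=2)[:,:,::-1])
E
```

```text
{'time_s': np.float64(3.6), 'tcp_pos': array([0.5546, 0.1064, 0.0901]), 'eef_rot': array([7.000e-04, 6.940e-02, 9.976e-01, 9.000e-04]), 'ft_force': array([-0.3127,  3.9289,  5.9807]), 'gripper_width': np.float64(0.0206)}
```

View pics/w3.png

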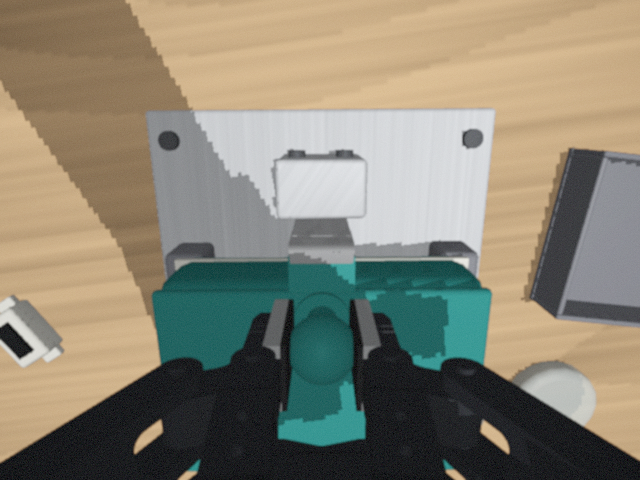

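View pics/s3z.png

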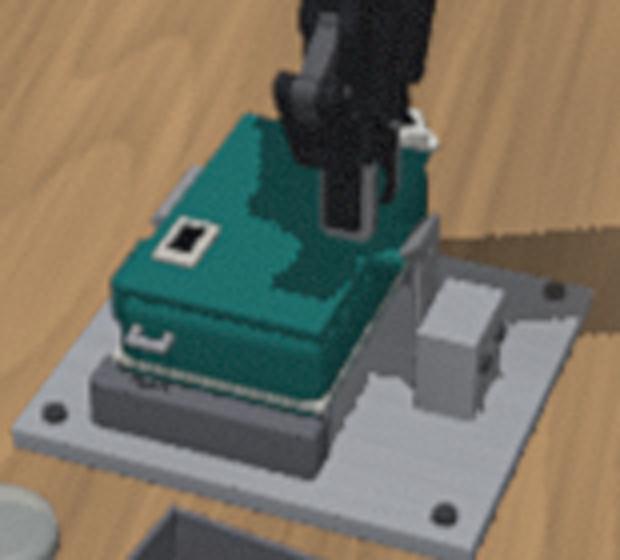

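>>> servo_tool --increments '[{"translation": [0, 0, -0.001], "spin": 0}, {"translation": [0, 0, -0.001], "spin": 0}, {"translation": [0, 0, 0], "spin": 0}]'

```text
time_s: 3.95
tcp_pos: [0.5549, 0.1062, 0.0911]
eef_rot: [0.001, 0.069, 0.998, 0.001]
ft_force: [3.8, 6.0, -3.1]
gripper_width: 0.0207
```

>>> servo_tool --increments '[{"translation": [0, 0, -0.001], "spin": 0}, {"translation": [0, 0, -0.001], "spin": 0}, {"translation": [0, 0, 0], "spin": 0}]'

```text
time_s: 4.25
tcp_pos: [0.5553, 0.1062, 0.0923]
eef_rot: [0.001, 0.069, 0.998, 0.001]
ft_force: [6.3, 6.3, -9.6]
gripper_width: 0.0205
```

>>> servo_tool --increments '[{"translation": [0, 0, -0.001], "spin": 0}, {"translation": [0, 0, -0.001], "spin": 0}, {"translation": [0, 0, 0], "spin": 0}]'

```text
time_s: 4.55
tcp_pos: [0.5557, 0.1061, 0.0934]
eef_rot: [0.002, 0.07, 0.998, 0.001]
ft_force: [8.9, 6.3, -14.9]
gripper_width: 0.0209
```

>>> servo_tool --increments '[{"translation": [-0.001, 0.001, 0.0005], "spin": 0}, {"translation": [0, 0, 0], "spin": 0}, {"translation": [0, 0, 0], "spin": 0}]'

```text
time_s: 4.85
tcp_pos: [0.5555, 0.1062, 0.0929]
eef_rot: [0.0, 0.07, 0.998, 0.0]
ft_force: [5.7, 4.9, -11.3]
gripper_width: 0.0207
```

>>> servo_tool --increments '[{"translation": [0, 0, 0], "spin": 0}, {"translation": [0, 0, 0], "spin": 0}, {"translation": [0, 0, 0], "spin": 0}, {"translation": [0, 0, 0], "spin": 0}]'

```text
time_s: 5.25
tcp_pos: [0.5555, 0.1062, 0.0929]
eef_rot: [0.0, 0.07, 0.998, 0.0]
ft_force: [6.2, 4.8, -11.6]
gripper_width: 0.0208
```

```bash
python3 - <<'E'
from h import *
d=snap('wrist','w4.png');st()
d=snap('side','s4.png');cv2.imwrite('pics/s4z.png',cv2.resize(d['image'][205:345,260:415],None,fx=5,fy=4,interpolation=2)[:,:,::-1])
E
```

```text
{'time_s': np.float64(5.3), 'tcp_pos': array([0.5555, 0.1061, 0.0929]), 'eef_rot': array([ 3.000e-04,  6.970e-02,  9.976e-01, -0.000e+00]), 'ft_force': array([  4.8602,   4.6687, -11.9184]), 'gripper_width': np.float64(0.0211)}
```

View pics/w4.png

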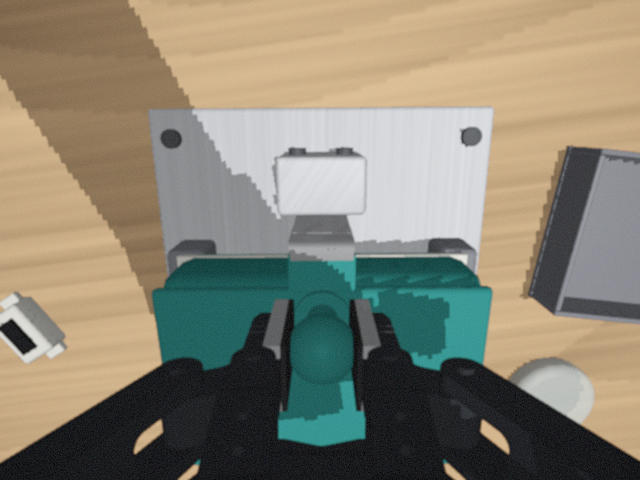

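View pics/s4z.png

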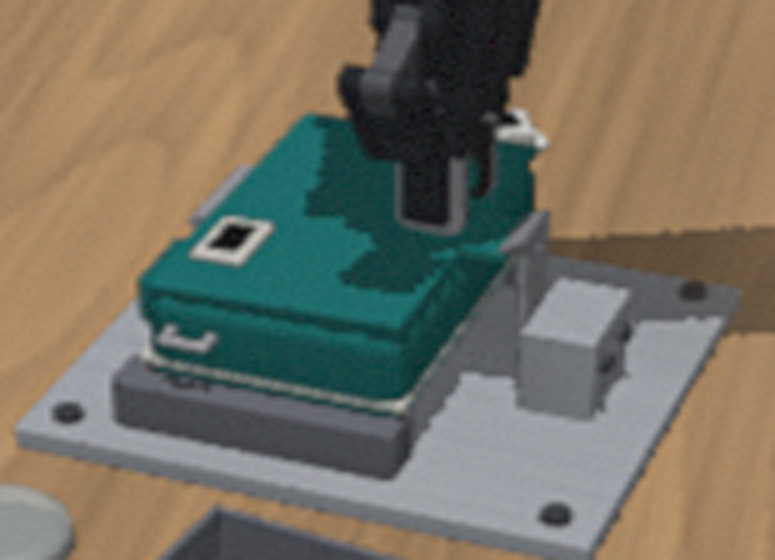

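The cover held about 12 N for over 0.7 s and rose only about 3 mm, which matches a caught clip. The nose is over the tongue at (322,250) in the wrist view. I'll ease off, release, and retreat straight up.

>>> servo_tool --increments '[{"translation": [0, 0, 0.0015], "spin": 0}, {"translation": [0, 0, 0.0015], "spin": 0}, {"translation": [0, 0, 0.001], "spin": 0}, {"translation": [0, 0, 0], "spin": 0}, {"translation": [0, 0, 0], "spin": 0}]'

```text
time_s: 5.85
tcp_pos: [0.5548, 0.1063, 0.0909]
eef_rot: [-0.0, 0.07, 0.998, 0.0]
ft_force: [-0.8, 4.5, 0.1]
gripper_width: 0.0205
```

>>> servo_tool --increments '[{"translation": [0, 0, 0], "spin": 0}, {"translation": [0, 0, 0], "spin": 0}, {"translation": [0, 0, 0], "spin": 0}, {"translation": [0, 0, 0], "spin": 0}]' --jaw 0.06

```text
time_s: 6.25
tcp_pos: [0.5553, 0.105, 0.0908]
eef_rot: [0.0, 0.07, 0.998, -0.0]
ft_force: [0.0, 0.1, 0.6]
gripper_width: 0.0601
```

>>> servo_tool --increments '[{"translation": [0, 0, -0.02], "spin": 0}, {"translation": [0, 0, -0.03], "spin": 0}, {"translation": [0, 0, -0.04], "spin": 0}, {"translation": [0, 0, -0.03], "spin": 0}, {"translation": [0, 0, 0], "spin": 0}, {"translation": [0, 0, 0], "spin": 0}]'

```text
time_s: 6.85
tcp_pos: [0.5553, 0.1056, 0.2112]
eef_rot: [0.001, 0.07, 0.998, 0.0]
ft_force: [-0.0, -0.4, -1.0]
gripper_width: 0.06
```

```bash
python3 - <<'E'
from h import *
import pickle
st()
d=snap('wrist','w5.png');cv2.imwrite('pics/w5z.png',cv2.resize(d['image'][130:330,220:420],None,fx=3,fy=3,interpolation=2)[:,:,::-1])
d2=snap('side','s5.png');cv2.imwrite('pics/s5z.png',cv2.resize(d2['image'][205:345,260:415],None,fx=5,fy=4,interpolation=2)[:,:,::-1])
D=pickle.load(open('d0.pkl','rb'))
a=D['side']['image'][225:345,260:415].astype(int);b=d2['image'][225:345,260:415].astype(int)
def teal(i): return (i[...,1]-i[...,0]>25)
for i in (a,b):
    m=teal(i); print(m.sum(), np.argwhere(m).mean(0))
E
```

```text
{'time_s': np.float64(6.85), 'tcp_pos': array([0.5553, 0.1056, 0.2112]), 'eef_rot': array([5.000e-04, 7.000e-02, 9.975e-01, 1.000e-04]), 'ft_force': array([-0.0352, -0.3926, -0.9732]), 'gripper_width': np.float64(0.06)}
3618 [44.09701493 69.026534  ]
3605 [44.29486824 68.89902913]
```

View pics/w5z.png

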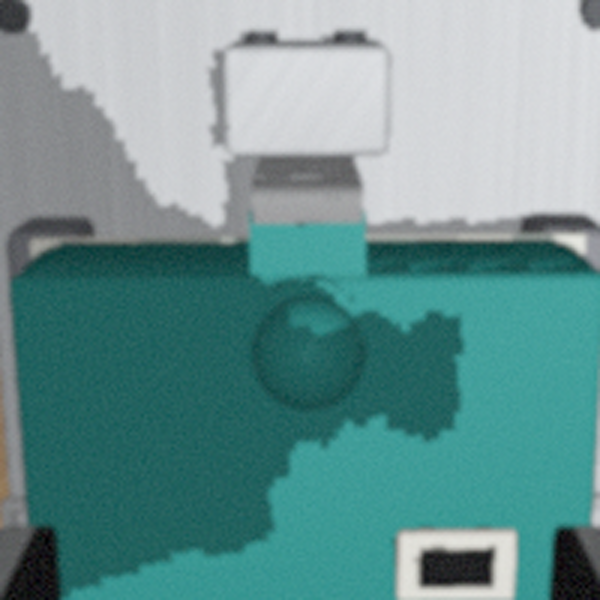

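View pics/s5z.png

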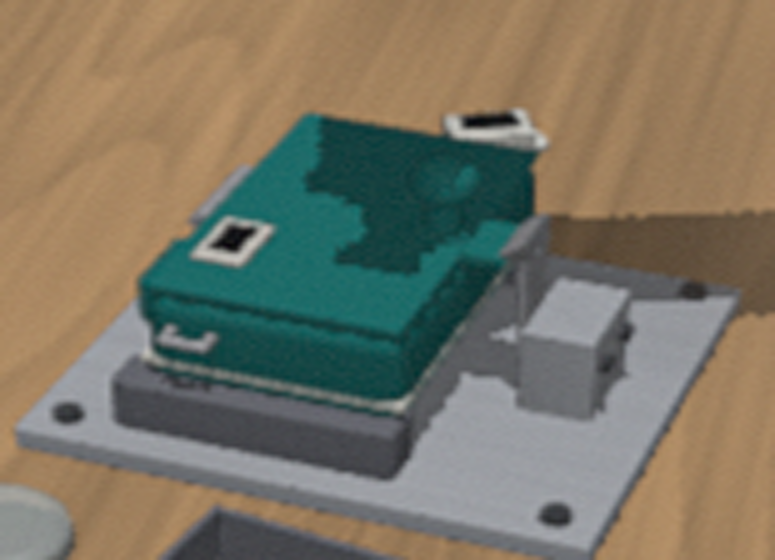

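The side view shows the ball at (349,250), the same as before the tug. The cover is flat, with the tongue under the nose.

```bash
python3 -c "
from h import *
st(); print(arm.close_job())"
```

```text
{'time_s': np.float64(6.95), 'tcp_pos': array([0.5543, 0.1055, 0.2095]), 'eef_rot': array([-1.200e-03,  6.990e-02,  9.976e-01, -5.000e-04]), 'ft_force': array([-0.3225,  0.7939,  0.0031]), 'gripper_width': np.float64(0.0601)}
the job is handed in; nothing more can be done
None
```

The cover was caught by the clip and held a firm tug, so no deliberate press was needed, and I handed the job in at about 7 s.

- **Tug:** I pinched the knob from above and pulled up. The pull peaked at about 15 N, then held at about 12 N for over half a second. The tool rose only 2 to 3 mm and stayed there, which matches a caught clip.
- **After release:** I eased the cover back to zero force, opened the gripper and went straight up. In the side view the knob is at the same pixel as before the tug. The cover looks flat, with the tongue under the clip's nose, and the robot is touching nothing. I did not touch any loose parts.
- **Odd readings:**
  - **Press while gripping:** Closing the fingers pushed down on the knob with about 6 N, which is below the 8 to 12 N needed to press home. The unchanged knob pixel suggests the cover was already caught, but I couldn't confirm that from the first images.
  - **Finger opening:** It read 20.6 mm on the 24 mm ball, so the grip may have been soft or off centre. It did not slip.
  - **Sideways force:** The tug also carried 5 to 9 N sideways.

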